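# Mount the clip disc on the tube rotator

## Robot

A 6-joint arm with a two-finger parallel gripper is mounted at the origin on a cart in front of the work surface, level with it; the furniture and walls round the work are solid. World frame = base frame: x ahead of the robot, y to its left, z up, the work surface at z = 0. Lengths are in m, angles in rad, forces in N, time in s.
With the tool pointing down it reaches from about 0.35 to 0.975 m from the base axis. Payload 4.9 kg.
Tool frame: the origin (TCP) lies on the front face of the gripper's body, between the roots of the fingers; the fingertips stand ctrl.tip_extent ahead of it and the grasp point (between the pads) lies 54 mm ahead of it (ctrl.tip_extent is the distance from the TCP to the fingertips, in m); z points along the fingers, y is the line along which they close (so a half turn about z gives the same grasp; the last joint's range is limited). The gripper opens to 85 mm and grips with 20 to 120 N. Pads are 22 mm wide; open, the fingers measure 114 mm over their backs; the gripper's body (76 mm by 85 mm) begins 54 mm behind the grasp point. The pads swing forward as they close: fully open they stand 13 mm farther back than shut.
Start: joints at [-1.334, 0.053, 1.613, -0, 1.476, -0.119], TCP at [0.218, -0.586, 0.304] pointing down, gripper open.
Joint ranges: [-3.01, 3.01], [-1.01, 2.22], [0.06, 2.58], [-1.02, 4.17], [0.09, 2.62], [-3.14, 3.14]. Speed limits (rad/s): [2.57, 2.57, 3.14, 3.14, 3.14, 3.14].

## Interface

Orientations are given as a rotation vector (axis times angle).
In Python, from station import ctrl gives the robot as it stands.
- The arm moves only by the tool apply_moves, never from a script. Its argument "rows" is one flat list of numbers, 6 for each row, row after row: the shift along the tool's x, y, z normalised to -1 to 1, where 1 is 0.6 m, then the turn, a rotation vector about the tool's x, y, z normalised to -1 to 1, where 1 is 90 degrees. A call has 1 to 20 rows; each row is the pose to reach, as a shift and turn from the pose commanded when the call began, along the tool's axes at that moment; what a row does not reach only later rows make up. A row lasts 1/10 s, in which the tool goes at most 50 mm and 8.59 degrees, less where a joint would pass 70% of its speed; a pose out of reach is approached as far as the arm can. A call with a number of a shift or a turn outside -1 to 1 is refused whole. A call with a gripper value outside its range is refused whole. "grip" is the opening, from 0 (shut) to 1 (fully open), set as the call begins (left out, the last holds). The fingers move at their own pace and stop on an object; "grip_force" is the grip in N (left out, the last holds). Time passes only in rows, so rows that repeat a pose let the fingers close. It gives the time, the measured TCP pose, the force, the opening and the grip force at its end, in the units of the state.
- ctrl.get_obs(): the state, without advancing time (a new reading comes with each control period).
- ctrl.get_image(name): name is "side" or "top"; returns (picture, depth): 420x560x3 uint8, blue, green, red; 420x560 float32, m along the optical axis (not along the pixel's ray), 0 where there is no reading.
- ctrl.camera_model(name): a dict with "mtx" (3x3 intrinsics, pixels), "R" (3x3) and "t" (3): a world point X has camera coordinates R X + t. Camera axes: x right, y down, z forward; pixel columns grow to the right and rows downward; lengths in m; the calibration is good to about 2 mm. A picture is of the moment at which its call begins. camera_model takes no time and is no camera call.
- ctrl.finish_job(): hands the job in; it is judged then, once.
The state is a dict: "t": time; "q": joint angles; "dq": joint speeds; "effort": joint torques, N m; "tool_pos": TCP position; "tool_rot": TCP orientation; "contact_force": force on the tool from outside, world axes, zero at the start; "wrist_torque": the same for the moment, N m; "opening": finger opening in m; "grip_force": force on a finger pad.
Only numpy, scipy, OpenCV 4.12 (cv2) and the standard library are available. Lean on these libraries where they do the work, as an engineer would, in place of code of your own. Each camera call takes 0.05 s, during which the arm holds its last target. There are 200 camera calls.

## Task

Mount the grey clip disc on the inclined tube rotator: turn the disc clockwise on its hub until its slot drops over the drive pin. Then, so that the thread is not crossed, turn the black star knob backwards (anticlockwise) until it drops at the start of its thread, and only then screw it forwards until it clamps the disc firmly. Leave the tube, the bottle and the timer beside the rotator where they stand.

Things in the scene. Friction and masses are not known exactly. Their poses are not given: they have to be found in the camera images.
- hub_face (a point): Centre of the flat hub face of the rotator's drive; it does not move. z is the drive axis, leaning 32 degrees from vertical, up and towards the rotator's front (control strip, facing the robot within 20 degrees); x points up the slope, y left. Motor housing: 88 mm in diameter, below the face. Base: 190 x 150 mm, 33 mm high; yoke cheeks reach 138 mm up, behind the disc.
- pin_tip (a point): Rounded tip of the steel drive pin (6 mm thick), which stands 4.5 mm proud of the hub face, 24 mm from the axis on the front, downhill side (x = -24 mm, y = 0 in the frame of hub_face). Under the disc, which rides on it until the slot comes over it. Fixed.
- disc_top (a point): Centre of the grey clip disc's top face (152 mm across, 8 mm thick), on the axis; z along the axis, x and y turn with the disc. Six blue clips on it, centred 60 mm from the axis at 0, 60 .. 300 degrees from x, each 18 mm wide (tangential), 16 deep, 18 high: push one sideways or pinch it. A 10 mm wide slot in its underside, 24 mm out on the -x side, fits the pin; a white line on top marks it.
- clip_disc (a joint): Turn of the disc about the axis, rad, positive anticlockwise seen from above. 0: slot over the pin. Starts at 0.4 to 1.1, so turn it clockwise, up to a sixth of a turn. Turns easily. Within about 0.08 of 0 it drops by its own weight if nothing holds it up; the pin then stops it from turning on.
- clip_disc_lift (a joint): Height of the disc's underside over the hub face, m: about 0.0045 while it rides on the pin, 0 when it is seated. The disc cannot come off the stud.
- knob_grip (a point): Centre of the head of the black star knob, on the axis, 27 mm above the knob's lower face; z along the axis, x turns with the knob, through the lobe with the white line. Head: six round lobes at 0, 60 .. 300 degrees from x, 46 mm over opposite lobes, 21 mm high, on a 27 mm neck. The knob cannot come off its stud (coarse right-hand thread, 8 mm a turn).
- star_knob (a joint): Turn of the knob, rad, positive anticlockwise (backwards) seen from above. Starts at -1.25 to -0.5, resting on the end of the thread. Turned backwards it climbs a little and past +0.2 drops some 7 mm by its own weight (a grip holds it up: open the fingers). Turned clockwise from there it follows the thread, meets the seated disc at about -2, starts to clamp at -2.7; firm from -3.2 to -3.6.
- star_knob_lift (a joint): Height of the knob's lower face over the seated disc's top, m: 0.009 to 0.010 at the start, about 0.003 after the drop, then falling 8 mm a turn of screwing, 0 when home on the seated disc. The knob stays where it is left.
- tube_blue: Capped 50 ml tube, 33 mm in diameter, 114 mm high, standing beside the rotator; origin at the centre of its underside. Leave it.
- buffer_bottle: Bottle with a blue cap, 56 mm in diameter, 111 mm high, standing beside the rotator; origin at the centre of its underside. Leave it.
- bench_timer: White bench timer lying flat beside the rotator, 66 x 66 x 18 mm; origin at the centre of its underside. Leave it.

How it is judged:
On the way, in this order (a step that is already met when the one before it is completed fails the run):
1. the disc has dropped over the drive pin and lies on the hub, the knob still resting on the end of its thread (value of joint clip_disc_lift below 0.001 m and value of joint star_knob_lift above 0.006 m), for 0.2 s.
2. the knob, turned backwards, has dropped at the start of its thread (value of joint star_knob above 0 rad and value of joint star_knob_lift below 0.005 m), for 0.2 s.
At the end, for the whole second after the job is handed in: The disc lies on the hub over the drive pin (lift under 1 mm), the star knob is screwed home on it (lift under 0.8 mm) and presses on the disc with more than 3 N, at rest and released; tube, bottle and timer have moved less than 30 mm and stand (value of joint clip_disc_lift below 0.001 m and value of joint star_knob_lift below 0.0008 m and contact force between star_knob and clip_disc above 3 N and velocity of joint star_knob below 0.05 rad/s); the robot touches nothing.
It fails at once if the knob is screwed forwards before it has dropped at the start of its thread (value of joint star_knob below -1.8 rad and value of joint star_knob_lift above 0.004 m).
It fails at once if the tube is pushed away or tipped (distance of tube_blue from where it was at the start of the episode above 0.03 m or angle between tube_blue's own z axis and vertical above 0.5 rad).
It fails at once if the bottle is pushed away or tipped (distance of buffer_bottle from where it was at the start of the episode above 0.03 m or angle between buffer_bottle's own z axis and vertical above 0.5 rad).
It fails at once if the timer is pushed away (distance of bench_timer from where it was at the start of the episode above 0.03 m).
It also fails if it takes over 72 s, if anything falls off the work surface, if the arm or the gripper's body presses on something with over 40 N, if the wrist force passes 120 N, or if a joint passes its speed limit or range.

## Working session

There is one attempt and no reset: what is moved stays moved. The work goes in short steps, Python scripts to look and compute and a tool call to move; the robot and the scene stay as the last step left them, time stands still between calls to the robot, and variables do not carry over. Pictures are saved under pics/ and viewed, at most 10 in all, crops included, and the job is handed in when it is done.

Besides the shell and the picture viewer there is one more tool, called in YAML: its name, and indented under it one key for each argument. apply_moves: Moves the arm, as the interface text tells. Its arguments: {"type":"object","properties":{"rows":{"type":"array","items":{"type":"number"}},"grip":{"type":"number"},"grip_force":{"type":"number"}},"required":["rows"]}

```bash
ls; mkdir -p pics; python3 - <<'E'
from station import ctrl
import cv2,numpy as np
for n in("side","top"):
    im,d=ctrl.get_image(n); cv2.imwrite(f"pics/{n}0.png",im); np.savez(f"{n}0.npz",im=im,d=d)
    m=ctrl.camera_model(n); print(n,m)
print(ctrl.tip_extent,ctrl.get_obs())
E
```

```text
pics
side {'mtx': array([[407.36319456,   0.        , 278.18419737],
       [  0.        , 407.36319456, 209.73269893],
       [  0.        ,   0.        ,   1.        ]]), 'R': array([[ 0.94001446, -0.34070581, -0.01709848],
       [-0.23810166, -0.6193831 , -0.74811241],
       [ 0.24429574,  0.70730766, -0.66335169]]), 't': array([-0.54539793,  0.25495915,  0.76986768])}
top {'mtx': array([[506.02130505,   0.        , 269.14007022],
       [  0.        , 506.02130505, 210.19507501],
       [  0.        ,   0.        ,   1.        ]]), 'R': array([[ 0.02322306, -0.99961696,  0.01505384],
       [-0.98319315, -0.02556383, -0.1807698 ],
       [ 0.18108539, -0.01060281, -0.98341022]]), 't': array([0.00494617, 0.60635606, 1.03520884])}
0.0726 {'t': 0.1, 'q': array([-1.33400533e+00,  5.32786647e-02,  1.61418561e+00,  1.60942670e-05,
        1.47600782e+00, -1.19003172e-01]), 'dq': array([ 6.69052575e-04, -1.52477778e-03, -3.65054654e-03,  8.50955464e-04,
       -8.09067641e-05, -7.80758563e-04]), 'effort': array([-2.37519453e-04, -3.94906676e+01, -3.71362031e+01, -1.14212141e-04,
        3.93681752e-03, -7.24481339e-06]), 'tool_pos': array([ 0.21760654, -0.58542294,  0.30277611]), 'tool_rot': array([-3.09016498e+00, -5.55602426e-01,  1.48556207e-04]), 'contact_force': array([ 0.14660319, -0.04016848,  0.29571973]), 'wrist_torque': array([ 0.00036287, -0.03475914, -0.00359071]), 'grip_force': 0.0, 'opening': 0.08516763798537828}
```

View pics/side0.png

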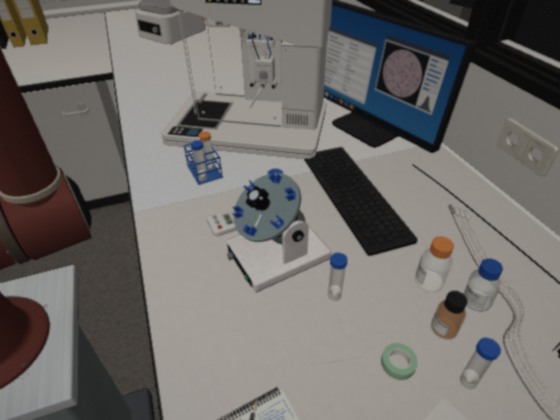

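View pics/top0.png

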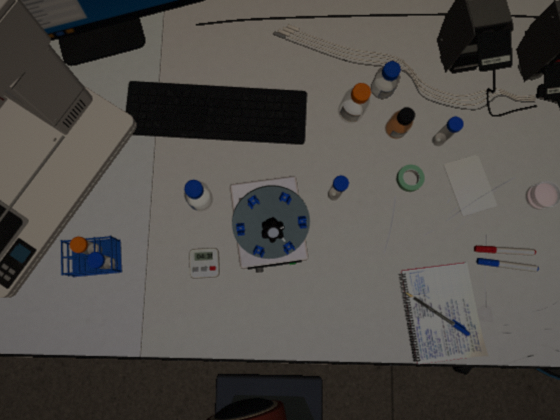

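The side view shows the disc at about (267,207) with the knob at (258,197). In the top view the disc is at (271,221) and the knob at (273,230), with the bottle at (197,194), the tube at (339,186) and the timer at (204,262). Next I fit the disc plane and axis.

```bash
cat > h.py <<'E'
import numpy as np,cv2
from station import ctrl
from scipy.spatial.transform import Rotation as Ro
def cloud(n,d):
    m=ctrl.camera_model(n);K=m["mtx"]
    v,u=np.mgrid[:d.shape[0],:d.shape[1]]
    p=np.stack([(u-K[0,2])/K[0,0]*d,(v-K[1,2])/K[1,1]*d,d],-1)
    return (p-m["t"])@m["R"]
def proj(n,X):
    m=ctrl.camera_model(n);c=np.asarray(X)@m["R"].T+m["t"];c=c@m["mtx"].T
    return c[...,:2]/c[...,2:]
E
python3 - <<'E'
from h import *
tiles=[]
for n,(r0,r1,c0,c1) in dict(top=(175,275,215,325),side=(160,250,220,320)).items():
    z=np.load(f"{n}0.npz");im,d=z["im"],z["d"];P=cloud(n,d)
    s=cv2.resize(im[r0:r1,c0:c1],(550 if n=="top" else 400,)*1+(500 if n=="top" else 360,),interpolation=cv2.INTER_CUBIC)
    tiles.append(cv2.resize(s,(400,360)))
    if n=="top": seed=P[212,270]
    hsv=cv2.cvtColor(im,cv2.COLOR_BGR2HSV)
    m=(P[...,2]>.08)&(P[...,2]<.3)&(np.linalg.norm(P-seed,axis=-1)<.14)&(d>0)
    Q=P[m];C=im[m]
    best=None;rng=np.random.default_rng(0)
    for _ in range(500):
        a,b,c=Q[rng.choice(len(Q),3,False)];nn=np.cross(b-a,c-a);l=np.linalg.norm(nn)
        if l<1e-5: continue
        nn/=l;k=abs((Q-a)@nn)<.002
        if best is None or k.sum()>best.sum():best=k
    c=Q[best].mean(0);nn=np.linalg.svd(Q[best]-c)[2][2];nn*=np.sign(nn[2])
    k=abs((Q-c)@nn)<.0025;D=Q[k];c=D.mean(0);nn=np.linalg.svd(D-c,full_matrices=False)[2][2];nn*=np.sign(nn[2])
    # circle: min enclosing in plane
    y=np.cross(nn,np.cross([0,0,1],nn));x=np.cross([0,0,1],nn);x=x/np.linalg.norm(x);y=np.cross(nn,x)
    uv=np.c_[(D-c)@x,(D-c)@y].astype(np.float32)
    (cu,cv),r=cv2.minEnclosingCircle(uv)
    print(n,best.sum(),"n",nn,"tilt",np.degrees(np.arccos(nn[2])),"az",np.degrees(np.arctan2(nn[1],nn[0])),"cen",c+cu*x+cv*y,r)
    np.savez(f"fit_{n}.npz",n=nn,c=c+cu*x+cv*y)
cv2.imwrite("pics/z0.png",np.hstack(tiles))
E
```

```text
top 2759 n [-0.52165498 -0.08402442  0.84900882] tilt 31.895973606363704 az -170.84980169502666 cen [0.56114498 0.01638246 0.15848388] 0.07692073285579681
side 2273 n [-0.52124535 -0.08537356  0.84912581] tilt 31.88328574520549 az -170.69824882744172 cen [0.56316745 0.01812426 0.16127884] 0.07809406518936157
```

View pics/z0.png

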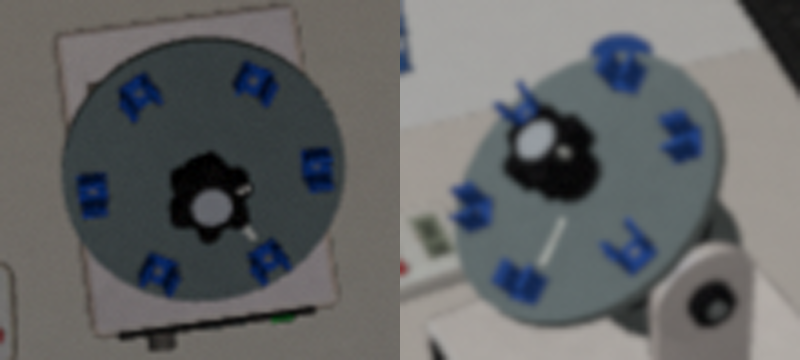

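The crop shows the white slot line on the disc at lower right, pointing to a clip, and the knob's white line pointing right. I rectify both onto their planes to measure the angles.

```bash
cat >> h.py <<'E'
az=np.radians(180-170.77);t=np.radians(31.95)
N=np.array([-np.sin(t)*np.cos(az),-np.sin(t)*np.sin(az),np.cos(t)])
X=np.array([np.cos(t)*np.cos(az),np.cos(t)*np.sin(az),np.sin(t)]);Y=np.cross(N,X)
C0=np.array([.5622,.0173,.1599])          # disc top, riding on pin
S0=C0-.0045*N                              # disc top seated
def rect(n,im,h,half=.085,px=400,C=C0):
    g=np.array([[half,half],[half,-half],[-half,-half],[-half,half]]) # (x,y) ; up=+x, left=+y
    W=C+h*N+g[:,:1]*X+g[:,1:]*Y
    H=cv2.getPerspectiveTransform(proj(n,W).astype(np.float32),np.float32([[0,0],[px,0],[px,px],[0,px]]))
    return cv2.warpPerspective(im,H,(px,px),flags=cv2.INTER_CUBIC)
E
python3 - <<'E'
from h import *
T=[];
for n in("top","side"):
    im=np.load(f"{n}0.npz")["im"]
    a=rect(n,im,0,px=400); 
    b=rect(n,im,.042,half=.04,px=200)
    T.append((a,b))
pic=np.hstack([np.vstack([T[0][0],]),T[1][0]])
pic2=np.hstack([cv2.resize(T[i][1],(200,200)) for i in (0,1)])
pic2=np.hstack([pic2,np.zeros((200,400,3),np.uint8)])
o=np.vstack([pic,pic2]);
for c in(200,600): cv2.circle(o,(c,200),int(.076/.17*400),(0,0,255),1)
for c in (100,300): cv2.circle(o,(c,500),58,(0,0,255),1)
cv2.imwrite("pics/r0.png",cv2.convertScaleAbs(o,alpha=1.4))
# hue mask of clips: angle modulo 60 from blue depth points
for n in("top","side"):
    z=np.load(f"{n}0.npz");P=cloud(n,z["d"])-C0;hsv=cv2.cvtColor(z["im"],cv2.COLOR_BGR2HSV)
    q=np.stack([P@X,P@Y,P@N],-1);r=np.hypot(q[...,0],q[...,1])
    m=(hsv[...,1]>120)&(abs(hsv[...,0]-115)<15)&(r<.08)&(r>.045)&(abs(q[...,2]-.009)<.012)
    th=np.arctan2(q[...,1],q[...,0])[m];v=np.exp(6j*th).mean();print(n,m.sum(),"clip ang mod60",np.degrees(np.angle(v))/6,abs(v),"maxh",np.percentile(q[...,2][m],98))
    k=(r<.026)&(q[...,2]>.025)&(q[...,2]<.06);kq=q[k];print("knob top h",np.percentile(kq[:,2],[5,50,95]),kq[:,:2].mean(0),k.sum())
E
```

```text
<stdin>:20: RuntimeWarning: Mean of empty slice.
  ret = ret.dtype.type(ret / rcount)
Traceback (most recent call last):
IndexError: index -1 is out of bounds for axis 0 with size 0
```

View pics/r0.png

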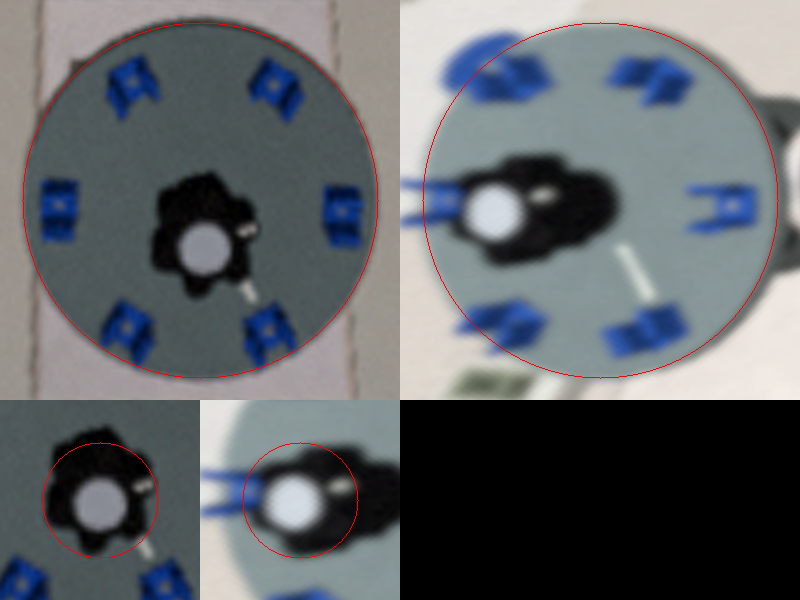

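Disc angle is about +0.50 rad: the line is 29° anticlockwise of downhill and the clips sit at 29° + 60k. Knob angle is about -1.25 rad, with its line at (142,486) in the knob crop. The plan is to push the left clip (89°) clockwise with closed fingers.

```bash
cat >> h.py <<'E'
def pose(x,y,h,jaw,L,C=S0):
    j=np.radians(jaw);z=-N;yy=np.cos(j)*X+np.sin(j)*Y
    R=np.c_[np.cross(yy,z),yy,z]
    return C+x*X+y*Y+h*N-L*z,R
def hub(p,C=S0): d=p-C; return np.round([d@X*1e3,d@Y*1e3,d@N*1e3],1)
def row(g,cur=None):
    o=ctrl.get_obs();p0,R0=(o["tool_pos"],Ro.from_rotvec(o["tool_rot"]).as_matrix()) if cur is None else cur
    p,R=g
    return np.round(np.r_[R0.T@(p-p0)/.6,Ro.from_matrix(R0.T@R).as_rotvec()/(np.pi/2)],4).tolist()
def status():
    o=ctrl.get_obs();R=Ro.from_rotvec(o["tool_rot"]).as_matrix()
    print("t",round(o["t"],2),"hub tcp mm",hub(o["tool_pos"]),"jaw",round(np.degrees(np.arctan2(R[:,1]@Y,R[:,1]@X)),1),"tilt err",np.round(R.T@N,3),
      "q",np.round(o["q"],2),"F",np.round(o["contact_force"],1),"open",round(o["opening"],4),"gf",o["grip_force"],"tip",ctrl.tip_extent)
E
python3 - <<'E'
from h import *
a=np.radians(121)
g=pose(.06*np.cos(a),.06*np.sin(a),.10,-61,.0726)
print(g[0],row(g)); print(row((g[0]+[0,0,0],g[1])))
E
```

```text
[0.44026608 0.04959016 0.28618173] [0.7165, -0.8628, 0.0294, -0.1235, 0.3344, -0.1934]
[0.7165, -0.8628, 0.0294, -0.1235, 0.3344, -0.1934]
```

apply_moves:
  rows: [0.3,-0.4,-0.03,-0.12,0.33,-0.19,0.7165,-0.8628,0.0294,-0.1235,0.3344,-0.1934,0.7165,-0.8628,0.0294,-0.1235,0.3344,-0.1934,0.7165,-0.8628,0.0294,-0.1235,0.3344,-0.1934,0.7165,-0.8628,0.0294,-0.1235,0.3344,-0.1934,0.7165,-0.8628,0.0294,-0.1235,0.3344,-0.1934,0.7165,-0.8628,0.0294,-0.1235,0.3344,-0.1934,0.7165,-0.8628,0.0294,-0.1235,0.3344,-0.1934,0.7165,-0.8628,0.0294,-0.1235,0.3344,-0.1934,0.7165,-0.8628,0.0294,-0.1235,0.3344,-0.1934,0.7165,-0.8628,0.0294,-0.1235,0.3344,-0.1934,0.7165,-0.8628,0.0294,-0.1235,0.3344,-0.1934,0.7165,-0.8628,0.0294,-0.1235,0.3344,-0.1934,0.7165,-0.8628,0.0294,-0.1235,0.3344,-0.1934,0.7165,-0.8628,0.0294,-0.1235,0.3344,-0.1934,0.7165,-0.8628,0.0294,-0.1235,0.3344,-0.1934,0.7165,-0.8628,0.0294,-0.1235,0.3344,-0.1934,0.7165,-0.8628,0.0294,-0.1235,0.3344,-0.1934,0.7165,-0.8628,0.0294,-0.1235,0.3344,-0.1934,0.7165,-0.8628,0.0294,-0.1235,0.3344,-0.1934]
  grip: 0
  grip_force: 40

```text
t: 2.1
tool_pos: [0.4404, 0.0483, 0.2864]
tool_rot: [2.769, 0.958, 0.826]
contact_force: [-0.3, 0.5, -0.0]
opening: 0.0001
grip_force: 0.0
```

```bash
python3 - <<'E'
from h import *
status()
a=np.radians(120)
print(row(pose(.06*np.cos(a),.06*np.sin(a),.013,-61,ctrl.tip_extent)))
E
```

```text
t 2.1 hub tcp mm [-30.9  50.1 172.8] jaw -61.0 tilt err [-0.001  0.003 -1.   ] q [-0.13 -0.73  2.3   0.17  1.04  0.73] F [-0.3  0.5 -0. ] open 0.0001 gf 0.0 tip 0.0726
[0.0029, -0.0023, 0.1454, 0.0017, 0.0006, -0.0004]
```

```bash
python3 - <<'E'
from h import *
o=ctrl.get_obs();R=Ro.from_rotvec(o["tool_rot"]).as_matrix()
for n in("side","top"):
    im,d=ctrl.get_image(n);P=(cloud(n,d)-o["tool_pos"])@R
    m=(d>0)&(abs(P[...,0])<.03)&(abs(P[...,1])<.04)&(P[...,2]>.02)&(P[...,2]<.1)
    q=P[m]
    for a in np.arange(.02,.1,.008):
        k=(q[:,2]>=a)&(q[:,2]<a+.008)
        if k.sum(): print(n,round(a,3),k.sum(),np.round(np.r_[q[k,:2].min(0),q[k,:2].max(0)],3),round(q[k,2].max(),4))
    if n=="side": cv2.imwrite("pics/s1.png",cv2.resize(im[110:260,190:340],(600,600),interpolation=cv2.INTER_CUBIC))
E
```

```text
side 0.02 70 [-0.014 -0.031  0.011  0.034] 0.0274
side 0.028 10 [-0.014 -0.007 -0.011  0.015] 0.0358
side 0.036 33 [-0.012 -0.013  0.005  0.015] 0.0439
side 0.044 48 [-0.012 -0.006  0.011  0.015] 0.0518
side 0.052 45 [-0.012 -0.007  0.011  0.015] 0.0594
side 0.06 30 [-0.012 -0.005  0.011  0.014] 0.067
side 0.068 12 [-0.011  0.005  0.009  0.007] 0.0722
top 0.02 90 [-0.004 -0.037  0.013  0.034] 0.028
top 0.028 25 [ 0.004 -0.021  0.012  0.028] 0.0355
top 0.036 21 [ 0.005 -0.007  0.01   0.013] 0.0439
top 0.044 32 [-0.002 -0.014  0.01   0.014] 0.0518
top 0.052 32 [-0.001 -0.014  0.01   0.013] 0.0599
top 0.06 26 [-0.005 -0.014  0.01   0.013] 0.0673
top 0.068 6 [ 0.004 -0.002  0.009  0.006] 0.0704
```

View pics/s1.png

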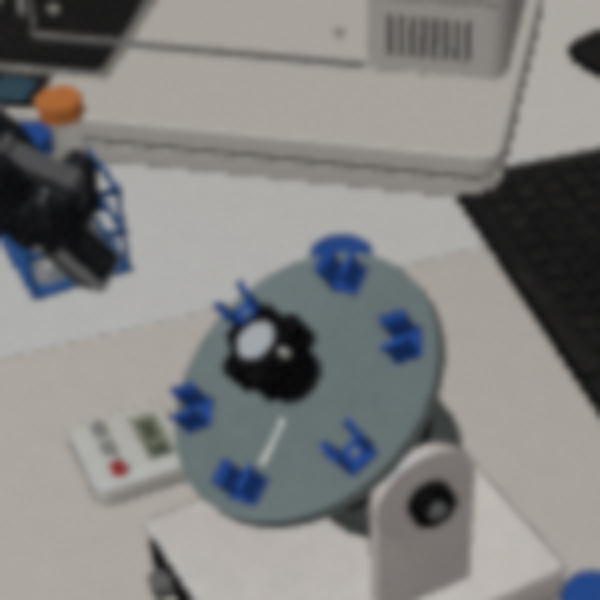

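The shut fingertips sit 72.6 mm ahead of the TCP, at (95,270) in the crop; fingers are 22 mm wide and 28 mm thick. Now I descend between the clips.

apply_moves:
  rows: [0.003,-0.002,0.07,0,0,0,0.003,-0.002,0.11,0,0,0,0.003,-0.002,0.135,0,0,0,0.003,-0.002,0.1454,0,0,0,0.003,-0.002,0.1454,0,0,0,0.003,-0.002,0.1454,0,0,0]

```text
t: 2.8
tool_pos: [0.4867, 0.0584, 0.2137]
tool_rot: [2.768, 0.96, 0.828]
contact_force: [0.5, -0.4, 0.9]
opening: -0.0003
grip_force: 0.0
```

```bash
python3 - <<'E'
from h import *
status()
for A in (110,105,100,95,90,85,82,80,78):
    a=np.radians(A)
    print(A,row(pose(.06*np.cos(a),.06*np.sin(a),.013,A-180,ctrl.tip_extent)))
E
```

```text
t 2.8 hub tcp mm [-29.2  52.6  86.1] jaw -60.9 tilt err [ 0.     0.002 -1.   ] q [-0.09 -0.49  2.28  0.18  0.82  0.73] F [ 0.5 -0.4  0.9] open -0.0003 gf 0.0 tip 0.0726
110 [0.0156, 0.0016, 0.0008, 0.0014, -0.0002, 0.1007]
105 [0.0242, 0.0033, 0.0008, 0.0014, -0.0003, 0.1562]
100 [0.0326, 0.0058, 0.0008, 0.0014, -0.0003, 0.2118]
95 [0.0407, 0.009, 0.0008, 0.0014, -0.0004, 0.2673]
90 [0.0485, 0.0129, 0.0008, 0.0014, -0.0005, 0.3229]
85 [0.0559, 0.0175, 0.0008, 0.0014, -0.0005, 0.3784]
82 [0.0602, 0.0205, 0.0008, 0.0014, -0.0006, 0.4118]
80 [0.0629, 0.0227, 0.0008, 0.0014, -0.0006, 0.434]
78 [0.0656, 0.0249, 0.0008, 0.0014, -0.0006, 0.4562]
```

apply_moves:
  rows: [0.0156,0.0016,0,0,0,0.1007,0.0242,0.0033,0,0,0,0.1562,0.0326,0.0058,0,0,0,0.2118,0.0407,0.009,0,0,0,0.2673,0.0485,0.0129,0,0,0,0.3229,0.0559,0.0175,0,0,0,0.3784,0.0602,0.0205,0,0,0,0.4118,0.0629,0.0227,0,0,0,0.434,0.0642,0.0238,0,0,0,0.445,0.0642,0.0238,0,0,0,0.445]

```text
t: 3.8
tool_pos: [0.5198, 0.07, 0.2356]
tool_rot: [-2.931, 0.046, -0.83]
contact_force: [-0.6, 0.7, 0.5]
opening: 0.0001
grip_force: 0.2
```

```bash
cat >> h.py <<'E'
def discang(n,im,d,C=C0):
    P=cloud(n,d)-C;hsv=cv2.cvtColor(im,cv2.COLOR_BGR2HSV)
    q=np.stack([P@X,P@Y,P@N],-1);r=np.hypot(q[...,0],q[...,1])
    m=(d>0)&(hsv[...,1]>110)&(abs(hsv[...,0].astype(int)-113)<18)&(r<.075)&(r>.045)&(abs(q[...,2]-.009)<.014)
    th=np.arctan2(q[...,1],q[...,0])[m];v=np.exp(6j*th).mean()
    g=(d>0)&(hsv[...,1]<90)&(r<.05)&(r>.032)&(abs(q[...,2])<.008)
    print(n,"clips",m.sum(),"ang mod 60:",round(np.degrees(np.angle(v))/6,2),"coh",round(abs(v),2),"disc face h rel riding mm",round(np.median(q[...,2][g])*1e3,2),g.sum())
E
python3 - <<'E'
from h import *
status()
for n in("side","top"):
    z=np.load(n+"0.npz");discang(n,z["im"],z["d"])
    im,d=ctrl.get_image(n);discang(n,im,d)
E
```

```text
t 3.8 hub tcp mm [11.7 58.9 86.4] jaw -101.0 tilt err [ 0.003  0.002 -1.   ] q [-0.05 -0.41  2.19  0.15  0.82  1.48] F [-0.6  0.7  0.5] open 0.0001 gf 0.15491789192310534 tip 0.0726
side clips 454 ang mod 60: 28.88 coh 0.78 disc face h rel riding mm 0.58 666
side clips 464 ang mod 60: -1.36 coh 0.77 disc face h rel riding mm -3.39 648
top clips 574 ang mod 60: 28.77 coh 0.79 disc face h rel riding mm -0.57 1054
top clips 419 ang mod 60: -1.54 coh 0.8 disc face h rel riding mm -4.58 774
```

The disc face fell 4 mm and the clips read within 1.5° of zero, so the disc is seated. I back off and retract.

apply_moves:
  rows: [-0.013,0,0,0,0,0,-0.013,0,-0.05,0,0,0,-0.013,0,-0.11,0,0,0,-0.013,0,-0.12,0,0,0,-0.013,0,-0.12,0,0,0]

```text
t: 4.4
tool_pos: [0.4751, 0.0645, 0.2926]
tool_rot: [-2.931, 0.046, -0.832]
contact_force: [-0.2, 0.2, -0.5]
opening: 0.0003
grip_force: 0.0
```

```bash
python3 - <<'E'
from h import *
status()
print(row(pose(0,0,.1,-41.5,.054)))
T=[]
for n in("side","top"):
    im,d=ctrl.get_image(n);discang(n,im,d)
    T.append(cv2.resize(rect(n,im,.0465,half=.04,px=200,C=S0),(400,400),interpolation=cv2.INTER_CUBIC))
o=np.hstack(T)
for c in(200,600): cv2.circle(o,(c,200),115,(0,0,255),1)
cv2.imwrite("pics/k1.png",cv2.convertScaleAbs(o,alpha=1.8))
E
```

```text
t 4.4 hub tcp mm [  3.7  60.6 158.6] jaw -101.0 tilt err [ 0.004  0.002 -1.   ] q [-0.07 -0.61  2.22  0.15  0.99  1.48] F [-0.2  0.2 -0.5] open 0.0003 gf 0.0 tip 0.0726
[0.0131, 0.1002, 0.0079, 0.0022, -0.0015, -0.6608]
side clips 462 ang mod 60: -1.32 coh 0.77 disc face h rel riding mm -3.43 651
top clips 506 ang mod 60: -1.62 coh 0.8 disc face h rel riding mm -4.64 997
```

View pics/k1.png

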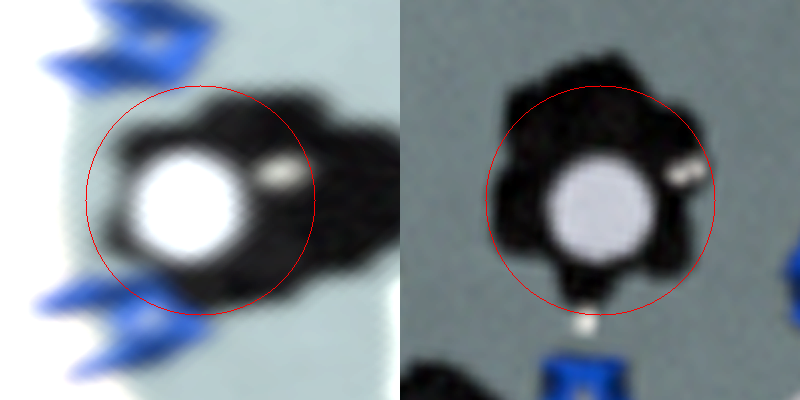

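The white knob line is at (685,170) around centre (600,200), giving about -71°. The disc line now points downhill at (586,322), so the disc is seated. I move above the knob with the fingers partly open.

apply_moves:
  rows: [0.013,0.1,0.008,0.002,0,-0.66,0.013,0.1,0.008,0.002,0,-0.66,0.013,0.1,0.008,0.002,0,-0.66,0.013,0.1,0.008,0.002,0,-0.66,0.013,0.1,0.008,0.002,0,-0.66,0.013,0.1,0.008,0.002,0,-0.66,0.013,0.1,0.008,0.002,0,-0.66,0.013,0.1,0.008,0.002,0,-0.66,0.013,0.1,0.008,0.002,0,-0.66,0.013,0.1,0.008,0.002,0,-0.66]
  grip: 0.7

```text
t: 5.5
tool_pos: [0.4839, 0.0049, 0.2835]
tool_rot: [2.506, 1.377, 0.767]
contact_force: [0.3, 0.0, 0.5]
opening: 0.0599
grip_force: 0.0
```

```bash
python3 - <<'E'
from h import *
status()
print(row(pose(0,0,.038,-41,.054)))
o=ctrl.get_obs();R=Ro.from_rotvec(o["tool_rot"]).as_matrix()
for n in("side","top"):
    im,d=ctrl.get_image(n);P=(cloud(n,d)-o["tool_pos"])@R
    m=(d>0)&(abs(P[...,0])<.012)&(abs(P[...,1])<.06)&(P[...,2]>.05)&(P[...,2]<.085)
    q=P[m];k=abs(q[:,1])>.02;print(n,np.round(np.sort(q[k,2])[-8:],3),q[k,1].min() if k.any() else 0,q[k,1].max() if k.any() else 0)
E
```

```text
t 5.5 hub tcp mm [ -1.8   0.4 151.3] jaw -41.7 tilt err [-0.001 -0.004 -1.   ] q [-0.23 -0.58  2.21  0.24  1.    0.25] F [0.3 0.  0.5] open 0.0599 gf 0.0 tip 0.0726
[0.0016, 0.0031, 0.0989, -0.0026, 0.0005, -0.0075]
side [0.065 0.066 0.066 0.066 0.067 0.067 0.067 0.068] -0.04345094659926261 0.043992729810537666
top [0.065 0.066 0.066 0.066 0.066 0.067 0.068 0.069] -0.04339773986764404 0.0426797500221816
```

apply_moves:
  rows: [0.0016,0.003,0.05,-0.003,0,-0.0075,0.0016,0.003,0.09,-0.003,0,-0.0075,0.0016,0.003,0.103,-0.003,0,-0.0075,0.0016,0.003,0.103,-0.003,0,-0.0075]

```text
t: 6.0
tool_pos: [0.5177, 0.0102, 0.2321]
tool_rot: [2.491, 1.389, 0.766]
contact_force: [0.4, -1.0, -0.3]
opening: 0.06
grip_force: 0.0
```

apply_moves:
  rows: [0,0,0,0,0,0,0,0,0,0,0,0,0,0,0,0,0,0,0,0,0,0,0,0,0,0,0,0,0,0]
  grip: 0.3
  grip_force: 50

```text
t: 6.5
tool_pos: [0.5172, 0.0108, 0.2346]
tool_rot: [2.491, 1.39, 0.77]
contact_force: [-7.5, 3.8, 2.0]
opening: 0.0401
grip_force: 49.5
```

```bash
python3 - <<'E'
from h import *
status()
T=[]
for n in("side","top"):
    im,d=ctrl.get_image(n)
    T.append(rect(n,im,.03,half=.07,px=400,C=S0))
cv2.imwrite("pics/k2.png",cv2.convertScaleAbs(np.hstack(T),alpha=1.8))
E
```

```text
t 6.5 hub tcp mm [ 0.9  0.8 91.9] jaw -40.9 tilt err [ 0.001  0.    -1.   ] q [-0.2  -0.43  2.2   0.25  0.86  0.24] F [-7.5  3.8  2. ] open 0.0401 gf 49.54700857400894 tip 0.0726
```

Opening is 40.1 mm, so the pads sit on the flats across lobe pairs. I turn backwards.

apply_moves:
  rows: [0,0,0,0,0,-0.07,0,0,0,0,0,-0.14,0,0,0,0,0,-0.21,0,0,0,0,0,-0.28,0,0,0,0,0,-0.35,0,0,0,0,0,-0.42,0,0,0,0,0,-0.48,0,0,0,0,0,-0.53,0,0,0,0,0,-0.53]

```text
t: 7.5
tool_pos: [0.5165, 0.0109, 0.2347]
tool_rot: [1.624, 2.161, 0.558]
contact_force: [-17.7, 2.9, 7.9]
opening: 0.04
grip_force: 50.6
```

```bash
python3 - <<'E'
from h import *
status()
E
```

```text
t 7.5 hub tcp mm [ 0.5  1.  92.4] jaw 6.9 tilt err [ 0.002 -0.001 -1.   ] q [-0.2  -0.43  2.2   0.25  0.86 -0.6 ] F [-17.7   2.9   7.9] open 0.04 gf 50.57863086462021 tip 0.0726
```

apply_moves:
  rows: [0,-0.002,-0.001,0,0,-0.07,0,-0.002,-0.002,0,0,-0.14,0,-0.002,-0.002,0,0,-0.21,0,-0.002,-0.002,0,0,-0.28,0,-0.002,-0.002,0,0,-0.35,0,-0.002,-0.002,0,0,-0.42,0,-0.002,-0.002,0,0,-0.48,0,-0.002,-0.002,0,0,-0.53,0,-0.002,-0.002,0,0,-0.53]

```text
t: 8.4
tool_pos: [0.5157, 0.0104, 0.2343]
tool_rot: [0.594, 2.542, 0.286]
contact_force: [-2.1, 4.9, -2.3]
opening: 0.0402
grip_force: 50.4
```

```bash
python3 - <<'E'
from h import *
status()
E
```

```text
t 8.4 hub tcp mm [-0.5  0.6 92.5] jaw 54.4 tilt err [-0.001  0.001 -1.   ] q [-0.2  -0.43  2.2   0.25  0.86 -1.43] F [-2.1  4.9 -2.3] open 0.0402 gf 50.3876468539238 tip 0.0726
```

Forces are small and the jaw is at 54°, so the knob should be near +24°. I open to let it drop, then lift off and look.

apply_moves:
  rows: [0,0,0,0,0,0,0,0,0,0,0,0,0,0,0,0,0,0,0,0,0,0,0,0,0,0,0,0,0,0,0,0,-0.06,0,0,0,0,0,-0.11,0,0,0,0,0,-0.12,0,0,0,0,0,-0.12,0,0,0]
  grip: 0.68

```text
t: 9.3
tool_pos: [0.4791, 0.0033, 0.2967]
tool_rot: [0.593, 2.537, 0.283]
contact_force: [1.2, 0.1, -0.8]
opening: 0.0579
grip_force: 0.0
```

```bash
python3 - <<'E'
from h import *
status()
T=[]
for n in("side","top"):
    im,d=ctrl.get_image(n);discang(n,im,d)
    P=cloud(n,d)-S0;q=np.stack([P@X,P@Y,P@N],-1);r=np.hypot(q[...,0],q[...,1])
    k=(d>0)&(r<.024)&(q[...,2]>.012)&(q[...,2]<.065);print("knob h pct",np.percentile(q[...,2][k],[50,80,95]),k.sum())
    z=np.load(n+"0.npz");P=cloud(n,z["d"])-S0;q=np.stack([P@X,P@Y,P@N],-1);r=np.hypot(q[...,0],q[...,1])
    k=(r<.024)&(q[...,2]>.012)&(q[...,2]<.065);print("  before",np.percentile(q[...,2][k],[50,80,95]),k.sum())
    T.append(cv2.resize(rect(n,im,.0405,half=.04,px=200,C=S0),(400,400),interpolation=cv2.INTER_CUBIC))
o=np.hstack(T)
cv2.imwrite("pics/k3.png",cv2.convertScaleAbs(o,alpha=1.8))
E
```

```text
t 9.3 hub tcp mm [  0.9  -0.5 165.2] jaw 54.5 tilt err [-0.007  0.001 -1.   ] q [-0.24 -0.61  2.21  0.24  1.02 -1.42] F [ 1.2  0.1 -0.8] open 0.0579 gf 0.0 tip 0.0726
side clips 451 ang mod 60: -1.27 coh 0.77 disc face h rel riding mm -3.55 652
knob h pct [0.04007652 0.04247199 0.04365361] 392
  before [0.04547076 0.04828187 0.04923275] 429
top clips 439 ang mod 60: -2.11 coh 0.8 disc face h rel riding mm -4.53 910
knob h pct [0.03975109 0.04188057 0.04357796] 398
  before [0.04570031 0.04762562 0.04935532] 421
```

View pics/k3.png

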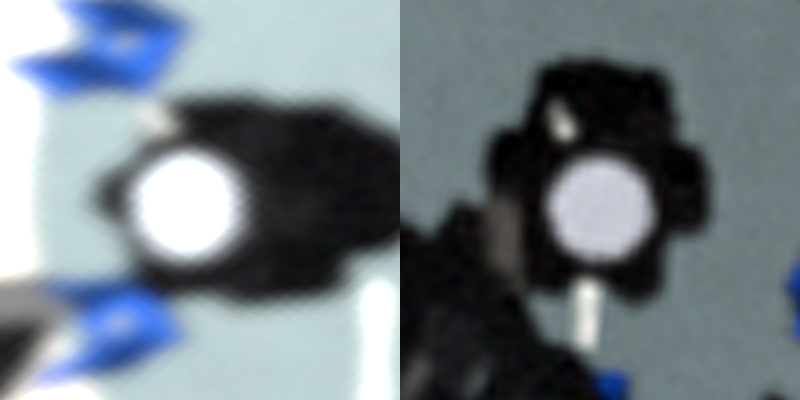

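The knob dropped about 6 mm and its line at (562,120) gives +25°. I turn the jaw to 115° and descend to regrip.

```bash
python3 - <<'E'
from h import *
print(row(pose(-.0003,.0006,.165,115,0)));print(row(pose(-.0003,.0006,.087,115,0)))
E
```

```text
[-0.0002, 0.0016, -0.0032, -0.0009, 0.0009, -0.6727]
[0.0001, 0.0016, 0.1268, -0.0009, 0.0009, -0.6727]
```

apply_moves:
  rows: [0,0.0016,0,0,0,-0.09,0,0.0016,0,0,0,-0.18,0,0.0016,0,0,0,-0.27,0,0.0016,0,0,0,-0.36,0,0.0016,0,0,0,-0.45,0,0.0016,0,0,0,-0.54,0,0.0016,0,0,0,-0.63,0,0.0016,0,0,0,-0.673,0,0.0016,0,0,0,-0.673,0,0.0016,0.06,0,0,-0.673,0,0.0016,0.1,0,0,-0.673,0,0.0016,0.12,0,0,-0.673,0,0.0016,0.1265,0,0,-0.673,0,0.0016,0.1265,0,0,-0.673,0,0.0016,0.1265,0,0,-0.673]

```text
t: 10.9
tool_pos: [0.5191, 0.0107, 0.2317]
tool_rot: [-0.76, 2.47, -0.105]
contact_force: [-0.0, -0.9, -0.1]
opening: 0.0579
grip_force: 0.0
```

apply_moves:
  rows: [0,0,0,0,0,0,0,0,0,0,0,0,0,0,0,0,0,0,0,0,0,0,0,0,0,0,0,0,0,0]
  grip: 0.3
  grip_force: 60

```text
t: 11.4
tool_pos: [0.5188, 0.0109, 0.2325]
tool_rot: [-0.761, 2.469, -0.104]
contact_force: [-4.6, 0.8, 3.2]
opening: 0.0399
grip_force: 59.6
```

```bash
python3 - <<'E'
from h import *
status()
E
```

```text
t 11.4 hub tcp mm [ 1.2  0.6 89.3] jaw 115.1 tilt err [-0.003 -0.003 -1.   ] q [-0.2  -0.42  2.2   0.25  0.85 -2.48] F [-4.6  0.8  3.2] open 0.0399 gf 59.55267995595932 tip 0.0726
```

Gripped. I screw forwards (clockwise, positive about tool z), descending with the thread.

apply_moves:
  rows: [0.0008,0.0003,0.0003,0,0,0.08,0.0008,0.0003,0.0006,0,0,0.16,0.0008,0.0003,0.0009,0,0,0.24,0.0008,0.0003,0.0012,0,0,0.32,0.0008,0.0003,0.0015,0,0,0.4,0.0008,0.0003,0.0018,0,0,0.48,0.0008,0.0003,0.002,0,0,0.56,0.0008,0.0003,0.0022,0,0,0.64,0.0008,0.0003,0.0025,0,0,0.72,0.0008,0.0003,0.0027,0,0,0.8,0.0008,0.0003,0.0027,0,0,0.8]

```text
t: 12.5
tool_pos: [0.5195, 0.01, 0.2309]
tool_rot: [0.85, 2.481, 0.351]
contact_force: [-3.8, -4.4, 3.5]
opening: 0.0397
grip_force: 60.0
```

```bash
python3 - <<'E'
from h import *
status();F=ctrl.get_obs()["contact_force"];print("FX,FY,FN",F@X,F@Y,F@N)
E
```

```text
t 12.5 hub tcp mm [ 0.8 -0.4 87.7] jaw 43.0 tilt err [-0.006 -0.    -1.   ] q [-0.2  -0.42  2.2   0.25  0.84 -1.23] F [-3.8 -4.4  3.5] open 0.0397 gf 59.95229333639145 tip 0.0726
FX,FY,FN -1.9083538699330727 -3.7064334271497965 5.262037357195644
```

Fine so far, with 72° done. Next 74°.

apply_moves:
  rows: [0,0,0.0003,0,0,0.08,0,0,0.0006,0,0,0.16,0,0,0.0009,0,0,0.24,0,0,0.0012,0,0,0.32,0,0,0.0015,0,0,0.4,0,0,0.0018,0,0,0.48,0,0,0.002,0,0,0.56,0,0,0.0022,0,0,0.64,0,0,0.0025,0,0,0.72,0,0,0.0027,0,0,0.8,0,0,0.0027,0,0,0.82,0,0,0.0027,0,0,0.82]

```text
t: 13.7
tool_pos: [0.5195, 0.01, 0.229]
tool_rot: [2.324, 1.583, 0.727]
contact_force: [-12.5, -7.1, 7.1]
opening: 0.0397
grip_force: 60.8
```

```bash
python3 - <<'E'
from h import *
status();o=ctrl.get_obs();F=o["contact_force"];print("FX,FY,FN",F@X,F@Y,F@N,o["wrist_torque"]@N)
E
```

```text
t 13.7 hub tcp mm [-0.2 -0.4 86.1] jaw -30.6 tilt err [-0.003  0.002 -1.   ] q [-0.2  -0.41  2.2   0.25  0.84  0.06] F [-12.5  -7.1   7.1] open 0.0397 gf 60.78743577003479 tip 0.0726
FX,FY,FN -7.681086285888744 -5.007779090898152 13.196076486412803 0.004620335371866041
```

apply_moves:
  rows: [0,0,0,0,0,0.08,0,0,0,0,0,0.16,0,0,0,0,0,0.24,0,0,0,0,0,0.32,0,0,0,0,0,0.39,0,0,0,0,0,0.46,0,0,0,0,0,0.53,0,0,0,0,0,0.6,0,0,0,0,0,0.66,0,0,0,0,0,0.72,0,0,0,0,0,0.78,0,0,0,0,0,0.83,0,0,0,0,0,0.83,0,0,0,0,0,0.83]
  grip_force: 90

```text
t: 15.1
tool_pos: [0.5191, 0.011, 0.2288]
tool_rot: [-2.909, 0.156, -0.814]
contact_force: [-16.2, -2.8, 9.4]
opening: 0.0388
grip_force: 88.5
```

```bash
python3 - <<'E'
from h import *
status();o=ctrl.get_obs();F=o["contact_force"];print("FX,FY,FN",F@X,F@Y,F@N,o["wrist_torque"]@N)
E
```

```text
t 15.1 hub tcp mm [-0.5  0.6 86.1] jaw -105.4 tilt err [-0.     0.001 -1.   ] q [-0.2  -0.41  2.2   0.25  0.84  1.36] F [-16.2  -2.8   9.4] open 0.0388 gf 88.50718080997467 tip 0.0726
FX,FY,FN -8.9929389266563 -0.18445627336114967 16.735405052235485 -0.056688930333663234
```

apply_moves:
  rows: [0,0,0,0,0,0,0,0,0,0,0,0,0,0,0,0,0,0,0,0,0,0,0,0,0,0,-0.06,0,0,0,0,0,-0.12,0,0,0,0,0,-0.15,0,0,0,0,0,-0.15,0,0,0]
  grip: 0.68

```text
t: 15.9
tool_pos: [0.4736, 0.003, 0.3084]
tool_rot: [-2.906, 0.158, -0.83]
contact_force: [0.6, -0.1, 0.4]
opening: 0.0583
grip_force: 0.0
```

```bash
python3 - <<'E'
from h import *
status()
T=[]
for n in("side","top"):
    im,d=ctrl.get_image(n);discang(n,im,d)
    P=cloud(n,d)-S0;q=np.stack([P@X,P@Y,P@N],-1);r=np.hypot(q[...,0],q[...,1])
    k=(d>0)&(r<.024)&(q[...,2]>.012)&(q[...,2]<.065);print("knob h pct",np.percentile(q[...,2][k],[50,80,95]),k.sum())
    T.append(cv2.resize(rect(n,im,.0375,half=.04,px=200,C=S0),(400,400),interpolation=cv2.INTER_CUBIC))
cv2.imwrite("pics/k4.png",cv2.convertScaleAbs(np.hstack(T),alpha=1.8))
E
```

```text
t 15.9 hub tcp mm [2.40e+00 1.00e-01 1.78e+02] jaw -105.4 tilt err [ 0.01   0.002 -1.   ] q [-0.24 -0.64  2.21  0.24  1.05  1.37] F [ 0.6 -0.1  0.4] open 0.0583 gf 0.0 tip 0.0726
side clips 462 ang mod 60: -1.25 coh 0.78 disc face h rel riding mm -3.52 662
knob h pct [0.0367094  0.03905136 0.0402183 ] 380
top clips 543 ang mod 60: -1.29 coh 0.8 disc face h rel riding mm -4.61 1030
knob h pct [0.03644286 0.03862985 0.04006359] 397
```

View pics/k4.png

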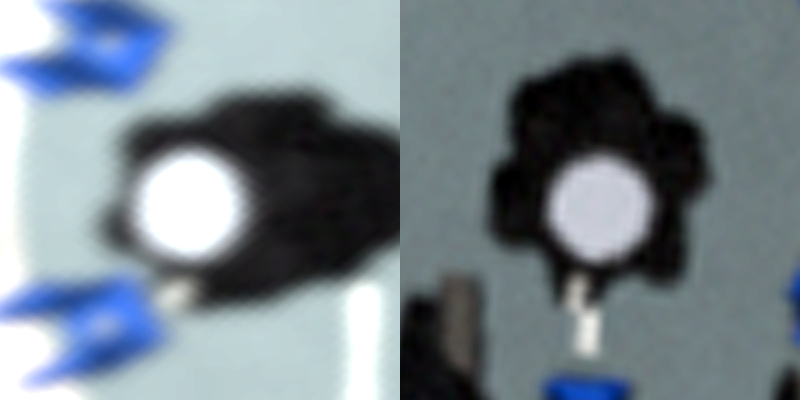

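The knob line is at (577,290), about -194° (-3.39 rad). The head has come down 9 mm in all, so the knob is home and clamped, and the arm is clear. Handing in.

```bash
python3 -c "
from station import ctrl
print(ctrl.finish_job())"
```

```text
the job is handed in; nothing more can be done
None
```

I handed the job in at about 16 s: the disc is seated over the drive pin, and the star knob was dropped onto its thread start, then screwed forwards to about -3.39 rad (firm range -3.2 to -3.6). No verdict came back, and I did not re-measure the tube, bottle and timer.

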